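Clamp the soldering brick under the ratchet hold-down

ROBOT

A 6-joint arm with a two-finger parallel gripper is mounted at the origin on the work surface. World frame = base frame: x ahead of the robot, y to its left, z up, the work surface at z = 0. Lengths are in mm, angles in rad, forces in N, time in s.
With the tool pointing down it reaches from about 275 to 825 mm from the base axis. Payload 5.2 kg.
Tool frame: the origin (TCP) lies at the very end of the fingers, on their centre line; the grasp point (between the pads) lies 19 mm behind it; z points along the fingers, y is the line along which they close (so a half turn about z gives the same grasp; the last joint's range is limited). The gripper opens to 93 mm and grips with 3 to 60 N. Pads are 15 mm wide; open, the fingers measure 128 mm over their backs; the gripper's body (75 mm by 188 mm) begins 65 mm behind the grasp point.
Start: joints at [-1.52, 0.259, 1.535, -0, 1.348, -0.203], TCP at [138.117, -532.38, 218.653] pointing down, gripper open.
Joint ranges: [-3.14, 3.14], [-0.91, 2.08], [0.19, 2.58], [-1.22, 4.36], [0.22, 2.71], [-3.12, 3.12]. Speed limits (rad/s): [2.57, 2.57, 3.14, 3.14, 3.14, 3.14].

INTERFACE

Orientations are given as [roll, pitch, yaw] about the fixed x, y, z axes, in that order (R = Rz(yaw) Ry(pitch) Rx(roll)).
In Python, from bench import robot gives the robot as it stands. The module is installed in compiled form; this text tells all that it offers. Calls block until the motion is done:
- robot.move_ptp(position, orientation): joint-space move of the TCP to a pose.
- robot.move_linear(position, ori=None, speed=150, f_stop=None): straight line of the TCP; ori=None keeps the orientation; speed is the mean speed in mm/s. With f_stop (N) it stops when the force on the tool has changed by that much, and returns True; else False.
- robot.move_j(angles): joint-space move.
- robot.move_gripper(opening): opening from 0.0 (shut) to 1.0 (fully open); the grip force is fixed at half the most; returns when the fingers have stopped.
- robot.sleep(seconds).
- robot.inverse_kinematics(position, orientation): joint angles nearest the present ones, or None.
- robot.get_image(name): name is "scene" or "top"; returns a dict with "img" (420x560x3 uint8, blue, green, red), "fovy" (degrees; the focal length in pixels is half the picture's height over the tangent of half this angle, whatever the lens; pixels are square), "cx", "cy" (the principal point, pixels), "k1" (the pictures are not rectified: a ray, as slopes to the right and down, at radius r is drawn at 1 + k1 r^2 times it, then the intrinsics apply), "eye" and "orientation" of the camera in the world. Camera axes: x right, y down, z forward; pixel columns grow to the right and rows downward; lengths in mm; the calibration is good to about 2 mm. A picture is of the moment at which its call begins. There is no depth.
A pose or a line that the arm cannot do raises robot.MotionError and nothing moves.
- robot.hand_in(): hands the job in; it is judged then, once.
Readings, each from a call of its own:
- robot.current_t(): time.
- robot.current_qpos(): joint angles.
- robot.current_joint_vel(): joint speeds.
- robot.current_joint_efforts(): joint torques, N m.
- robot.current_tcp_pos(): TCP position.
- robot.current_eef_rot(): TCP orientation.
- robot.current_contact_force(): force on the tool from outside, world axes, zero at the start.
- robot.current_ft_torque(): the same for the moment, N m.
- robot.current_gripper_width(): opening from 0.0 (shut) to 1.0 (fully open).
- robot.current_finger_force(): force on a finger pad.
Only numpy, scipy, OpenCV 4.12 (cv2) and the standard library are available. Lean on these libraries where they do the work, as an engineer would, in place of code of your own. Each camera call takes 0.05 s, during which the arm holds its last target. There are 200 camera calls.

TASK

Pull the arm of the ratchet hold-down up, click by click, to its top notch and let go so that it hangs there on its pawl. Then slide the firebrick under the raised foot, square and centred, fully home against the steel stop, and let go of it. Finally hold the pawl out of the teeth with its thumb lever until the foot has come down onto the brick, and let the lever go so that the brick stays clamped; leave the jar, the hammer and the bowl where they are.

Things in the scene. Friction and masses are not known exactly. Their poses are not given: they have to be found in the camera images.
- stand: Dark steel ratchet hold-down bolted to the bench. Origin: at bench height under its upright rail, z up; -x points along the clamp arm (the side the brick comes from), +x to the teeth and thumb lever. Cheeks 150 mm high at x -12 to 12, y -22 to 22 mm; the rail's top is at 140 mm + rail. Base plate 6 mm thick: x -45 to 105, y -40 to 40 mm.
- stop (a point): Middle of the flat face of the steel stop bar on the bench (70 mm wide along the stand's y, 20 mm high), at x = -55, y = 0, z = 10 mm in the stand's frame; it faces the stand's -x, and the brick's end goes against it.
- rail (a joint): Height of the toothed rail with arm and foot above its lowest position, 0 to 0.106 m. Tooth pitch 12 mm: it hangs on the pawl at 0, 0.012 .. 0.096 (top notch); pull 2 mm or more past a notch, then let it down into it. Starts in one of the four lowest. Weighs 0.55 kg, damped (90 N per m/s): 6 to 15 N pull it up; with the pawl out it sinks at 50 to 60 mm/s. About 0.038 with the foot on the brick.
- handle (a point): Centre of the upright wooden grip on the clamp arm, straight above the foot, at x = -90, y = 0, z = 87 mm + rail in the stand's frame. Grip 40 mm long along the stand's x, 16 mm thick along y, 52 mm high: 25 mm lie above this point, 27 mm below it down to the arm. The arm is 20 mm wide, 18 mm thick, and ends at x = -108 mm.
- foot: Round black rubber swivel foot under the arm, 36 mm in diameter, 20 mm high, at x = -90 mm in the stand's frame. Origin: centre of its underside (z = 22 mm + rail).
- pawl (a joint): Angle of the sprung pawl, rad: 0 = nose fully in the teeth, grows as the thumb lever is pressed down, end stop at 0.45. From about 0.17 on the nose is clear of the teeth and the rail sinks. It springs back when released, to below 0.1 when the rail hangs in a notch or the foot stands on the brick.
- pawl_pad (a point): Centre of the top of the black thumb pad (34 mm square) on the pawl's lever, at x = 111, y = 0, z = 80 mm in the stand's frame when the pawl is in. The lever turns about a level pivot along the stand's y at x = 26, z = 70 mm; pressing straight down moves the pad about 14 mm for 0.17 rad (nose clear), 36 mm to the end stop, with 2 to 5 N. Free from above.
- brick_mid (a point): Centre of a loose buff firebrick 160 mm long (x), 60 mm wide (y), 60 mm high (z), about 0.4 kg, flat on the bench; two thin silver pendants are fixed on the middle of its top. Both ends are alike. Home, it lies along the stand's x axis with its centre at x = -135, y = 0 mm in the stand's frame.
- brick: The same firebrick; origin at the centre of its underside, axes as point brick_mid.
- jar: Bystander: amber glass jar with steel lid, 64 mm in diameter, 85 mm high; origin at the centre of its underside.
- hammer: Bystander: hammer with a wooden handle, lying beyond the work; origin about the middle of its length, on the bench; x along the handle.
- bowl: Bystander: small copper bowl, 110 mm across, 45 mm high; origin at the centre of its underside.
Mind the look-alikes: they are no part of the job. Several things have the shape of the stand; the one meant has the colours described above.

How it is judged:
By the outcome, as a careful person would: the job done as asked, in the order asked, and still so for the second after the job is handed in, with the robot touching nothing.
It also fails if it takes over 72 s, if anything falls off the work surface, if the arm or the gripper's body presses on something with over 40 N, if the wrist force passes 120 N, or if a joint passes its speed limit or range.

## Working session

There is one attempt and no reset: what is moved stays moved. The work goes in short steps, each a Python script; the robot and the scene stay as the last script left them, time stands still between calls to the robot, and variables do not carry over. Pictures are saved under pics/ and viewed, at most 10 in all, crops included, and the job is handed in when it is done.

```bash
mkdir -p pics; cat > h.py <<'E'
import numpy as np, cv2
from bench import robot
def K(c):
    f=c["img"].shape[0]/2/np.tan(np.radians(c["fovy"])/2)
    return np.array([[f,0,c["cx"]],[0,f,c["cy"]],[0,0,1]])
def R(o):
    from scipy.spatial.transform import Rotation as S
    o=np.array(o,float)
    return o if o.shape==(3,3) else S.from_euler('xyz',o).as_matrix()
def ray(c,uv):
    k=np.linalg.inv(K(c)); d=k@[uv[0],uv[1],1]; s=d[:2].copy()
    p=s.copy()
    for _ in range(20): p=s/(1+c["k1"]*(p@p))
    return R(c["orientation"])@[p[0],p[1],1]
def onplane(c,uv,z):
    d=ray(c,uv); e=np.array(c["eye"],float); return e+d*(z-e[2])/d[2]
def proj(c,P):
    q=R(c["orientation"]).T@(np.array(P,float)-np.array(c["eye"])); s=q[:2]/q[2]
    s=s*(1+c["k1"]*(s@s)); return (K(c)@[s[0],s[1],1])[:2]
def snap(n,f):
    c=robot.get_image(n); cv2.imwrite("pics/"+f,c["img"]); return c
E
python3 - <<'E'
from h import *
for n in("scene","top"):
    c=snap(n,n+"0.png"); print({k:v for k,v in c.items() if k!="img"})
a=cv2.imread("pics/scene0.png");b=cv2.imread("pics/top0.png")
cv2.imwrite("pics/s.png",cv2.resize(a,(800,600)));cv2.imwrite("pics/t.png",cv2.resize(b,(800,600)))
E
```

```text
{'fovy': 51.46361046154794, 'cx': 278.8676790587977, 'cy': 209.31043862115956, 'k1': -0.1395326295704354, 'eye': array([1250.79280497,  356.06488932,  736.25582812]), 'orientation': array([-2.28158413, -0.00706354,  2.10766042])}
{'fovy': 57.826143555163654, 'cx': 279.16459571570044, 'cy': 207.391588198543, 'k1': -0.10441732519145473, 'eye': array([ 448.67700979,  -43.86361599, 1037.1230223 ]), 'orientation': array([-2.98974254,  0.00558142, -1.58071017])}
```

View pics/s.png

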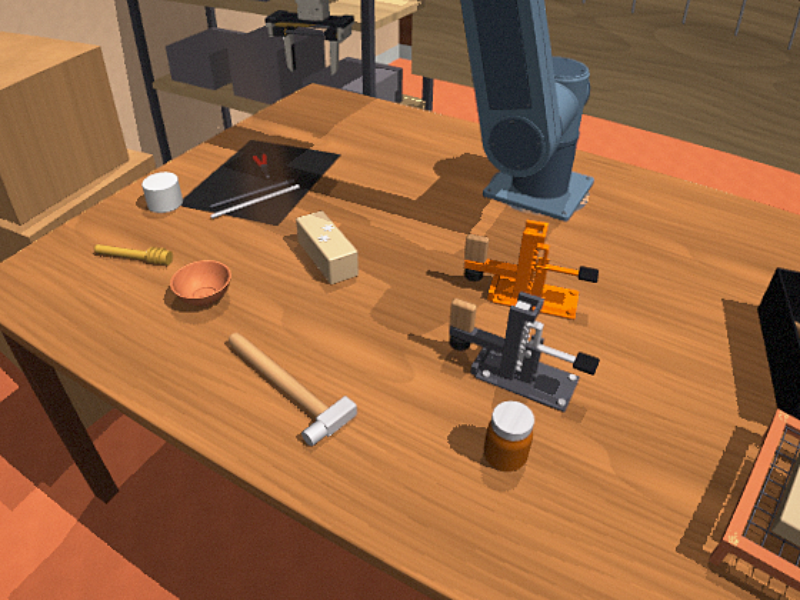

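View pics/t.png

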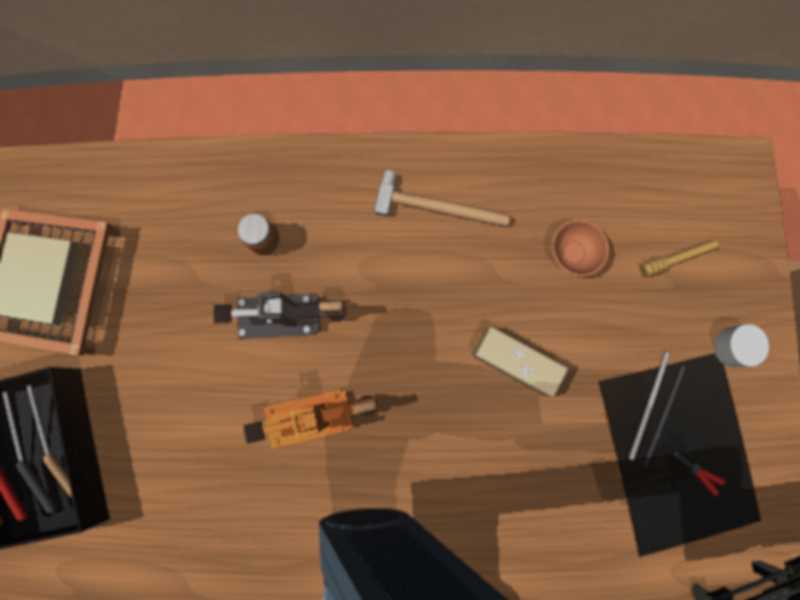

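The stand candidates in the 800x600 top view are the dark one at (275,313) and the orange one at (310,417). The dark steel one fits the description. For the brick, the candidates are the buff one with silver pendants at (522,361) and a plain slab in the basket at (30,275). The one with pendants fits. I'll confirm both in one enlarged crop.

```bash
python3 - <<'E'
import cv2,numpy as np
a=cv2.imread("pics/scene0.png");b=cv2.imread("pics/top0.png")
A=cv2.resize(b[190:250,140:280],(800,343),interpolation=cv2.INTER_CUBIC)
B=cv2.resize(a[195:290,300:430],(351,257),interpolation=cv2.INTER_CUBIC)
C=cv2.resize(b[215:290,320:412],(315,257),interpolation=cv2.INTER_CUBIC)
o=np.zeros((600,800,3),np.uint8);o[:343]=A;o[343:,:351]=B;o[343:,400:715]=C
cv2.imwrite("pics/crop1.png",o)
E
```

```text
(no output)
```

View pics/crop1.png

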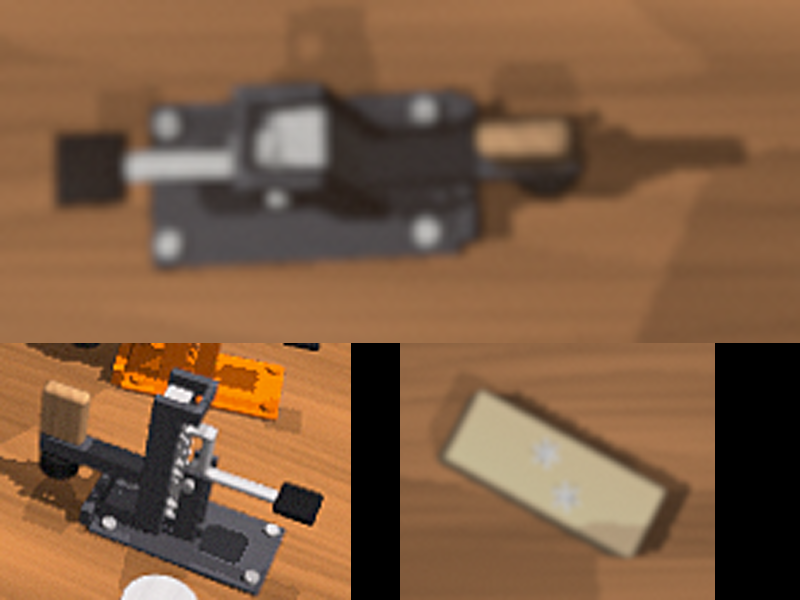

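Both are confirmed: the dark stand has a steel arm, wooden grip and black pad, and the buff brick has two pendants. In crop pixels, the bolts are at (167,123), (167,243), (424,109) and (426,232), the pad at (92,168) and the grip top at (523,138).

```bash
python3 - <<'E'
from h import *
t=robot.get_image("top"); s=robot.get_image("scene")
f=lambda u,v:((u+.5)/5.714-.5+140,(v+.5)/5.714-.5+190)
B=np.array([onplane(t,f(*p),8) for p in[(167,123),(167,243),(424,109),(426,232)]])
c=B.mean(0); d=(B[0]+B[1]-B[2]-B[3])[:2]; 
print("bolts",B.round(1).tolist())
yaw=np.arctan2(d[1],d[0]); u=np.array([np.cos(yaw),np.sin(yaw)]); O=c[:2]-30*u
pad=onplane(t,f(92,168),80)[:2]
print("yaw",yaw,"O",O,"pad",pad,"pred",O+111*u,"O by pad",pad-111*u)
n=np.array([-u[1],u[0]])
for r in(0,12,24,36):
    h=onplane(t,f(523,138),112+r)[:2]-O; print(r,"handle local",h@u,h@n)
# grip top in scene view
for r in(0,12,24,36):
    P=[*(O-90*u),112+r]; p=proj(s,P); print("scene grip top px",p, "in crop",(p-[300,195])*2.7+[0,343])
# brick
for nme,cam,roi in(("top",t,(215,290,320,412)),):
    im=cam["img"][roi[0]:roi[1],roi[2]:roi[3]]
    hsv=cv2.cvtColor(im,cv2.COLOR_BGR2HSV)
    print(hsv[37,40],hsv[5,5],hsv[50,30])
    lo=(hsv[...,1]<105)&(hsv[...,2]>110)
    m=cv2.morphologyEx(lo.astype(np.uint8)*255,cv2.MORPH_CLOSE,np.ones((5,5)))
    k=max(cv2.findContours(m,0,2)[0],key=cv2.contourArea)
    q=np.array([onplane(cam,p[0]+[roi[2],roi[0]],60)[:2] for p in k],np.float32)
    print("brick",cv2.minAreaRect(q))
E
```

```text
bolts [[599.1, 265.4, 8.0], [540.9, 263.5, 8.0], [604.6, 140.0, 8.0], [545.3, 138.1, 8.0]]
yaw 1.6101757751787582 O [573.65264283 171.77037774] pad [568.47240711 277.47533375] pred [569.28265372 282.68432274] O by pad [572.84239622 166.56138876]
0 handle local -93.47783252965736 1.5700840716321145
12 handle local -94.99636077919187 3.279668752905172
24 handle local -96.5148890287264 4.98925343417823
36 handle local -98.0334172782609 6.698838115451401
scene grip top px [326.55678116 211.36941168] in crop [ 71.70330914 387.19741152]
scene grip top px [326.98944331 207.20003415] in crop [ 72.87149695 375.9400922 ]
scene grip top px [327.42801499 202.96142177] in crop [ 74.05564048 364.49583877]
scene grip top px [327.87257548 198.65218563] in crop [ 75.2559538  352.86090121]
[ 22  65 195] [ 13 138 150] [ 13 136 139]
brick ((477.32147216796875, -257.73895263671875), (162.8744354248047, 64.63316345214844), 60.630367279052734)
```

```bash
cat >> h.py <<'E'
SY=1.610; U=np.array([np.cos(SY),np.sin(SY)]); N=np.array([-U[1],U[0]]); O=np.array([572.6,167.5])
def W(x,y,z): return [*(O+x*U+y*N),z]
E
python3 - <<'E'
from h import *
print(robot.current_eef_rot(),robot.current_t())
for P in(W(-90,0,68),W(-175,0,12),W(111,0,60),[477,-258,12]):
    for y in(SY,SY-np.pi): print(np.round(P),round(y,2),robot.inverse_kinematics(P,[np.pi,0,y]))
t=SY-np.pi if robot.inverse_kinematics(W(-90,0,68),[np.pi,0,SY]) is None else SY
q=[robot.inverse_kinematics(W(-90,0,68),[np.pi,0,y]) for y in(SY,SY-np.pi)]
E
```

```text
[-3.14044011e+00 -2.41268310e-04  2.53776888e-01] 0.2
[576.  78.  68.] 1.61 [-5.79380072e-02  4.52729262e-01  1.64853624e+00 -4.44089210e-16
  1.04032715e+00 -9.71416804e-02]
[576.  78.  68.] -1.53 [-5.79380072e-02  4.52729262e-01  1.64853624e+00 -4.44089210e-16
  1.04032715e+00  3.04445097e+00]
[579.  -7.  12.] 1.61 [-2.05092313e-01  5.22191188e-01  1.69976069e+00 -4.44089210e-16
  9.19640772e-01 -2.44295986e-01]
[579.  -7.  12.] -1.53 [-2.05092313e-01  5.22191188e-01  1.69976069e+00 -4.44089210e-16
  9.19640772e-01  2.89729667e+00]
[568. 278.  60.] 1.61 [ 2.79571473e-01  5.40831649e-01  1.51829025e+00 -4.44089210e-16
  1.08247076e+00  2.40367799e-01]
[568. 278.  60.] -1.53 [ 0.27957147  0.54083165  1.51829025  0.          1.08247076 -2.90122485]
[ 477 -258   12] 1.61 [-0.70157726  0.47084985  1.79534248  0.          0.87540032 -0.74078093]
[ 477 -258   12] -1.53 [-7.01577260e-01  4.70849849e-01  1.79534248e+00 -4.44089210e-16
  8.75400322e-01  2.40081172e+00]
```

```bash
python3 - <<'E'
from h import *
D=[np.pi,0,SY]
robot.move_ptp(W(-90,0,200),D)
print(robot.move_linear(W(-90,0,70),D,150,f_stop=8), robot.current_tcp_pos())
robot.move_gripper(0.0); print("w",robot.current_gripper_width()*93,robot.current_finger_force(),robot.current_contact_force())
z0=robot.current_tcp_pos()[2]
print(robot.move_linear(W(-90,0,z0+101),None,40,f_stop=28), robot.current_tcp_pos(),robot.current_contact_force(),robot.current_t())
snap("scene","s1.png"); t=snap("top","t1.png")
b=t["img"][180:260,120:290]
a=cv2.imread("pics/s1.png")[170:290,290:430]
o=np.vstack([cv2.resize(b,(637,300)),cv2.resize(cv2.copyMakeBorder(a,0,0,0,115,0),(637,300))])
cv2.imwrite("pics/c2.png",o)
E
```

```text
False [576.91547257  77.43786985  70.88570734]
w 16.024254662176467 30.000924468040466 [ 3.65019613  0.53028773 -2.27059651]
False [576.70067869  77.59590515 170.42446443] [ 6.40143376  0.26799727 -4.88794068] 7.7167
```

View pics/c2.png

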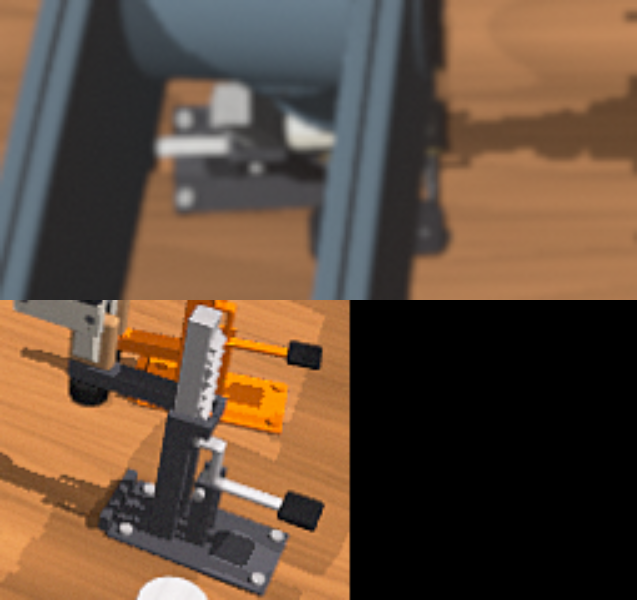

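The rail is up, with its silver toothed bar well above the cheeks. It rose 99.5 mm from notch 0 with no end-stop force. I'll go 2 mm more for margin, lower it onto the pawl, release and check.

```bash
python3 - <<'E'
from h import *
p=robot.current_tcp_pos()
print(robot.move_linear([p[0],p[1],p[2]+2.5],None,30,f_stop=28),robot.current_tcp_pos()[2],robot.current_contact_force())
p=robot.current_tcp_pos()
robot.move_linear([p[0],p[1],p[2]-5],None,30,f_stop=9); print(robot.current_tcp_pos()[2],robot.current_contact_force())
robot.move_gripper(0.6)
p=robot.current_tcp_pos()
robot.move_linear([p[0],p[1],p[2]+70],None,250)
# move over brick, 40 mm toward its outer (-x) end
by=np.radians(60.6); ub=np.array([np.cos(by),np.sin(by)]); g=np.array([477.3,-257.7])-40*ub
robot.move_ptp([*g,200],[np.pi,0,by])
s=snap("scene","s2.png"); t=snap("top","t2.png"); print(robot.current_t())
for r in(84,96): print(r,[proj(c,W(0,0,140+r)).round(1) for c in(s,t)],[proj(c,W(-90,0,112+r)).round(1) for c in(s,t)])
b=t["img"][180:260,120:290]; a=s["img"][130:270,290:430]
o=np.hstack([cv2.resize(a,(560,560),interpolation=cv2.INTER_CUBIC)])
cv2.imwrite("pics/c3.png",o)
for r in(84,96):
  print((proj(s,W(-90,0,112+r))-[290,130])*4,(proj(s,W(0,0,140+r))-[290,130])*4)
# brick refine in scene view: top corners predicted
E
```

```text
False 172.40347086564964 [ 3.24137547  0.66544254 -5.24583908]
166.9713603402191 [ 3.89587656 -0.08748799 -5.26461532]
11.2
84 [array([371.1, 181.8]), array([183.7, 208.7])] [array([328.1, 179.8]), array([226.6, 208.5])]
96 [array([372. , 176.9]), array([182.3, 207.8])] [array([328.5, 175.1]), array([225.8, 207.7])]
[152.30518036 199.06807599] [324.53387654 207.34785299]
[154.14619195 180.349307  ] [328.01052999 187.67619868]
```

View pics/c3.png

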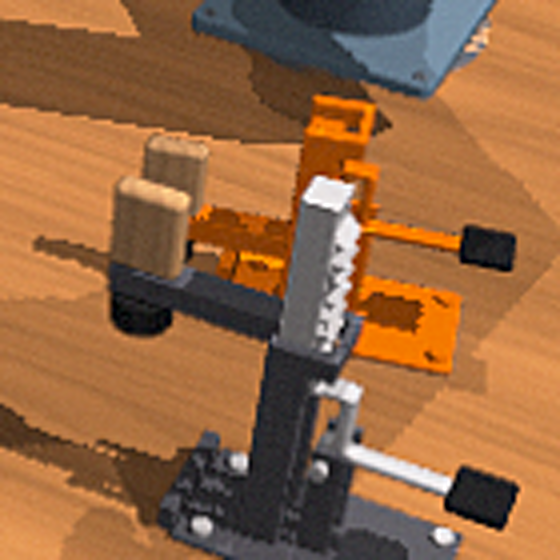

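The arm hangs in the top notch: the rail top is at (330,187), where 96 mm predicts (328,188). Next is the brick, gripped 40 mm outward of its centre so the gripper body clears the arm.

```bash
python3 - <<'E'
from h import *
D=[np.pi,0,SY]
robot.move_gripper(1.0)
p=robot.current_tcp_pos()
print(robot.move_linear([p[0],p[1],12],None,150,f_stop=8))
robot.move_gripper(0.0); print("w",robot.current_gripper_width()*93,robot.current_contact_force())
print(robot.move_linear(W(-245,0,12),D,120,f_stop=25),robot.current_contact_force(),robot.current_t())
s=snap("scene","s3.png"); t=snap("top","t3.png")
print("t px stand",proj(t,W(-135,0,60)))
print(robot.move_linear(W(-195,0,12),None,80,f_stop=12))
print(robot.move_linear(W(-160,0,12),None,30,f_stop=12))
p=robot.current_tcp_pos()-np.array([*O,0]); print("local",p[:2]@U,p[:2]@N,robot.current_contact_force(),robot.current_t())
t=snap("top","t4.png");s=snap("scene","s4.png")
a=cv2.resize(t["img"][170:270,140:320],(720,400)); cv2.imwrite("pics/c4.png",np.vstack([a,cv2.resize(cv2.copyMakeBorder(s["img"][190:290,250:430],0,0,0,90,0),(720,200*1))]))
E
```

```text
False
w 59.91949299571975 [ 0.62445918 -0.91627147  0.81461038]
False [-1.08884484 -2.69211677  5.3490427 ] 16.2333
t px stand [251.29828222 215.44752619]
False
True
local -173.27346768787797 -1.028338089173954 [ 2.6520428 -1.6430697  1.4606968] 17.875
```

View pics/c4.png

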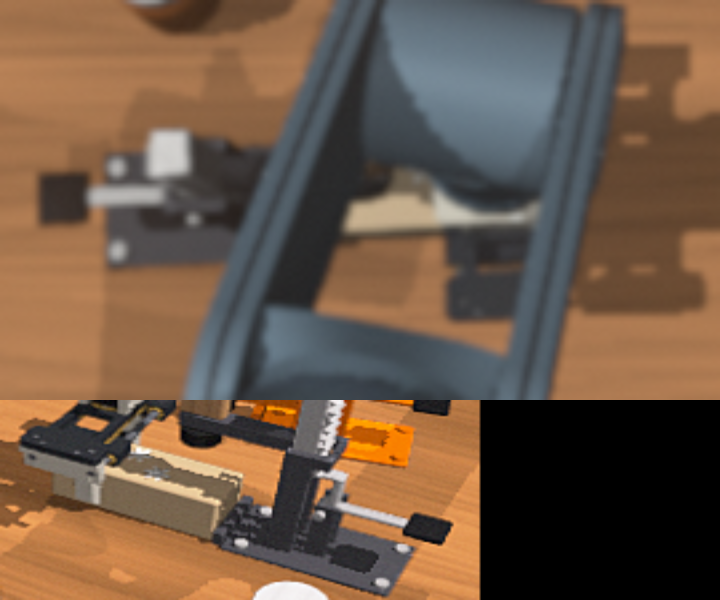

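The brick met the stop at local x -173.3 (expected about -175). I'll press once more, release, lift away and measure.

```bash
python3 - <<'E'
from h import *
print(robot.move_linear(W(-168,-1,12),None,20,f_stop=12))
p=robot.current_tcp_pos()-np.array([*O,0]); print("local",p[:2]@U,p[:2]@N,robot.current_contact_force())
robot.move_gripper(0.95)
p=robot.current_tcp_pos()
robot.move_linear([p[0],p[1],130],None,200)
robot.move_ptp([400,-260,260],[np.pi,0,SY])
t=snap("top","t5.png");s=snap("scene","s5.png"); print(robot.current_t())
x0,y0=150,180
hsv=cv2.cvtColor(t["img"],cv2.COLOR_BGR2HSV)
m=((hsv[...,1]<105)&(hsv[...,2]>110)).astype(np.uint8)*255
r=np.zeros_like(m); r[180:250,215:310]=m[180:250,215:310]
r=cv2.morphologyEx(r,cv2.MORPH_CLOSE,np.ones((5,5)))
k=max(cv2.findContours(r,0,2)[0],key=cv2.contourArea)
q=np.array([onplane(t,v[0],60)[:2] for v in k],np.float32)-O
l=np.c_[q@U,q@N].astype(np.float32); print("brick local",cv2.minAreaRect(l))
B=l[l[:,0]<-130]
for lab,c in(("hi",B[B[:,1]>15]),("lo",B[B[:,1]<-15])):
    c=c[c[:,0]>-205]; print(lab,np.polyfit(c[:,0],c[:,1],1),c[:,1].mean())
a=cv2.resize(t["img"][175:265,145:313],(672,360),interpolation=cv2.INTER_CUBIC)
b=cv2.resize(s["img"][200:280,250:420],(510,240),interpolation=cv2.INTER_CUBIC)
o=np.zeros((600,672,3),np.uint8);o[:360]=a;o[360:,:510]=b;cv2.imwrite("pics/c5.png",o)
E
```

```text
True
local -173.0446121421971 -1.7600577598210276 [ 0.36999677 -1.49933598  2.74941443]
21.0167
brick local ((-134.45364379882812, -1.2133674621582031), (158.3680419921875, 61.96196746826172), 0.1176827996969223)
hi [-7.81094872e-03  2.63901495e+01] 27.591993
lo [ 2.98233995e-03 -3.04677616e+01] -30.976664
```

View pics/c5.png

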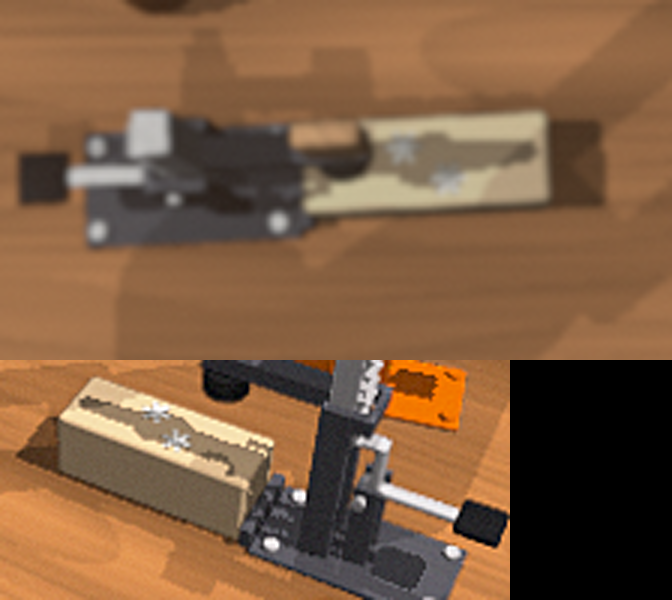

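The brick measures centred at local (-134.5, -1.2) mm with yaw within 0.01 rad, so it is home and square. The top view (550,110) to (305,210) shows it parallel to the base plate. Now I'll press the pawl lever.

```bash
python3 - <<'E'
from h import *
D=[np.pi,0,SY]
robot.move_gripper(0.0)
robot.move_linear([400,-200,330],D,250)
robot.move_ptp(W(112,0,330),D)
robot.move_linear(W(112,0,95),D,200)
print(robot.move_linear(W(112,0,70),D,40,f_stop=1.5),robot.current_tcp_pos()[2])
print(robot.move_linear(W(110,0,54),D,60,f_stop=25),robot.current_tcp_pos()[2],robot.current_contact_force())
robot.sleep(2.2)
s=snap("scene","s6.png")
robot.move_linear(W(112,0,95),D,60)
robot.move_linear(W(112,0,300),D,250)
robot.move_ptp([400,-200,330],D)
robot.sleep(.3)
t=snap("top","t7.png");s7=snap("scene","s7.png"); print(robot.current_t())
for r in(36,38): print([((proj(s,W(*l,z+r))-[250,150])*2.35).round(1) for l,z in(((-90,0),112),((0,0),140))])
o=np.vstack([np.hstack([cv2.resize(x["img"][150:270,250:420],(400,282)) for x in(s,s7)]),cv2.resize(t["img"][180:250,140:320],(800,311))])
cv2.imwrite("pics/c7.png",o)
E
```

```text
True 77.93855624207997
False 53.882698417040395 [0.13337455 0.50258423 2.21917516]
33.4167
[array([179.3, 112.2]), array([276.8, 119.1])]
[array([179.5, 110.5]), array([277.1, 117.3])]
```

View pics/c7.png

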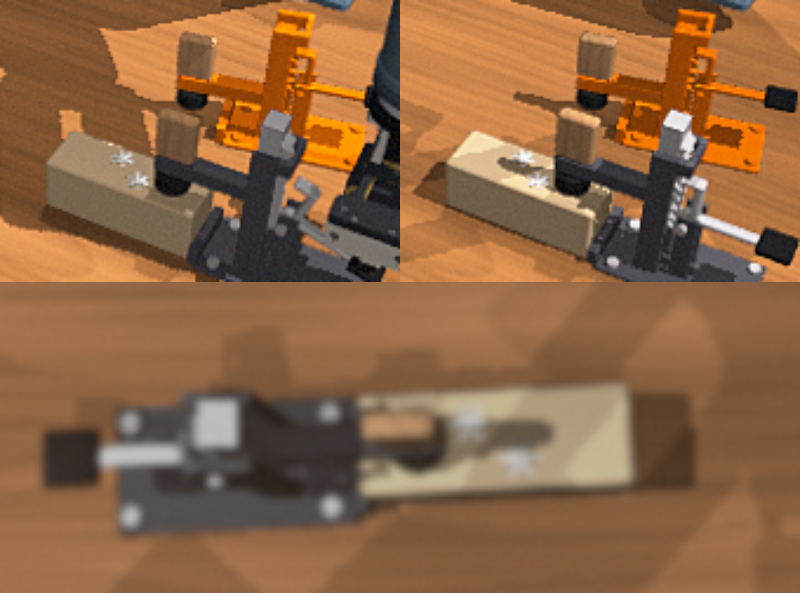

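The foot rests on the brick: the grip top is at (179,114) and the rail top at (276,120), matching a rail height of about 36–38 mm. The lever has sprung back and the brick has not moved. I'm handing in.

```bash
python3 -c "
from bench import robot
print(robot.hand_in())"
```

```text
the job is handed in; nothing more can be done
None
```

The brick is clamped under the foot, square and home against the stop, with the pawl re-engaged and the robot clear; the job was handed in at about 33 s and no verdict was returned.

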